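# Hold the iron's gate open

## Task

See which of the rack's two gated bays has the electric iron in it; on that bay's gate squeeze the catch nearest the hinge fully together first, then squeeze the other catch, so that both stay released. Then take the gate by its upright handle, swing it out past its detent until it stands wide open, about square to the rack, and finish while still holding it there: its spring would swing it back. Leave the other gate and its catches shut, and do not shift the iron, the clapper or the things around.

Things in the scene. Friction and masses are not known exactly. Their poses are not given: they have to be found in the camera images.
- rack: plywood rack, fixed, 396 wide x 280 deep, two open-topped bays; origin on the table under the middle of its front; x points into it, away from the robot, y along its front to the robot's left. Left bay y>0, right bay y<0. Header bar over the front (top 140 high) carries four catches. Each bay has a barred gate in front, hinged at the rack's outer side. Apron 10 thick, 105 in front of it
- iron_center (a point): centre of the electric iron (steel pointed sole 110 wide, about 200 long, black arched handle 119 high, 1.1 kg), half-way up, standing in the left or the right bay; the other bay holds a wooden clapper
- clapper_center (a point): centre of the wooden clapper block (200 x 70 x 50) in the bay without the iron
- gate_l (a joint): angle of the left gate (rad): 0 shut, grows as it swings out to the robot, 1.57 square to the front, stop at 1.65. A spring pulls it shut (about 0.7 N at the handle shut, 3 N wide). At about 0.45 to 0.75 it rides over its detent, a sprung steel dome in the apron (about 3 N more at the handle). Locked (up to 0.1 play) until both its catches are released
- gate_l_handle (a point): grip point, 128 above the table, of the left gate's handle: upright round black pin, diameter 14, from 85 to 150 high, 60 in front of the gate on a flat arm (top 95 high); moves with the gate. Shut, it lies 60 towards rack -x and 110 towards rack -y from the hinge axis
- gate_l_hinge (a point): the left gate's upright hinge axis, fixed to the rack, at the height of the handle's grip point; the left gate opens turning clockwise seen from above
- catch_l_hinge (a joint): travel of the left gate's catch nearest its hinge (m): 0 locked, 0.012 fully squeezed; friction of about 6 N keeps it where it is left, so it stays released
- post_l_hinge: that catch's fixed post; origin where to squeeze: midway between post and tab once squeezed, 162 above the table. Post and tab are upright steel plates, 7 thick along rack y, 18 wide along rack x, tops 177 high, feet to 147. Post's outer face 11 from the origin towards rack -y; tab's outer face on the other side, 23 off when locked, 11 when squeezed. Axes as the rack's
- catch_l_free (a joint): travel of the left gate's catch nearest the middle of the rack (its free end) (m): 0 locked, 0.012 fully squeezed; friction of about 6 N keeps it where it is left, so it stays released
- post_l_free: that catch's fixed post; origin where to squeeze: midway between post and tab once squeezed, 162 above the table. Post and tab are upright steel plates, 7 thick along rack y, 18 wide along rack x, tops 177 high, feet to 147. Post's outer face 11 from the origin towards rack -y; tab's outer face on the other side, 23 off when locked, 11 when squeezed. Axes as the rack's
- gate_r (a joint): angle of the right gate (rad): 0 shut, grows as it swings out to the robot, 1.57 square to the front, stop at 1.65. A spring pulls it shut (about 0.7 N at the handle shut, 3 N wide). At about 0.45 to 0.75 it rides over its detent, a sprung steel dome in the apron (about 3 N more at the handle). Locked (up to 0.1 play) until both its catches are released
- gate_r_handle (a point): grip point, 128 above the table, of the right gate's handle: upright round black pin, diameter 14, from 85 to 150 high, 60 in front of the gate on a flat arm (top 95 high); moves with the gate. Shut, it lies 60 towards rack -x and 110 towards rack +y from the hinge axis
- gate_r_hinge (a point): the right gate's upright hinge axis, fixed to the rack, at the height of the handle's grip point; the right gate opens turning anticlockwise seen from above
- catch_r_hinge (a joint): travel of the right gate's catch nearest its hinge (m): 0 locked, 0.012 fully squeezed; friction of about 6 N keeps it where it is left, so it stays released
- post_r_hinge: that catch's fixed post; origin where to squeeze: midway between post and tab once squeezed, 162 above the table. Post and tab are upright steel plates, 7 thick along rack y, 18 wide along rack x, tops 177 high, feet to 147. Post's outer face 11 from the origin towards rack +y; tab's outer face on the other side, 23 off when locked, 11 when squeezed. Axes as the rack's
- catch_r_free (a joint): travel of the right gate's catch nearest the middle of the rack (its free end) (m): 0 locked, 0.012 fully squeezed; friction of about 6 N keeps it where it is left, so it stays released
- post_r_free: that catch's fixed post; origin where to squeeze: midway between post and tab once squeezed, 162 above the table. Post and tab are upright steel plates, 7 thick along rack y, 18 wide along rack x, tops 177 high, feet to 147. Post's outer face 11 from the origin towards rack +y; tab's outer face on the other side, 23 off when locked, 11 when squeezed. Axes as the rack's
- spool_front: bystander: small wooden thread spool (36 across, 50 tall) standing in front of the rack between the gates; origin under it
- cone: bystander: grey thread cone, 64 across, 135 tall; origin under it
- shears: bystander: steel tailor's shears, 250 long, lying; origin at table height near the pivot
- button_jar: bystander: clear jar with metal lid, 68 across, 90 tall; origin under it
- chalk_box: bystander: cardboard box 90 x 60 x 30; origin under it
- curve: bystander: thin wooden pattern curve, 350 long, lying; origin under its middle
- spool_side: bystander: pale spool, 36 across, 60 tall; origin under it
Mind the look-alikes: they are no part of the job. Leave any turquoise look-alike of the part that bears iron_center alone.

How it is judged:
By the outcome, as a careful person would: the job done as asked, in the order asked, and still so for the second after the job is handed in, while the arm keeps its last pose, push and grip.
It also fails if it takes over 51 s, if anything falls off the work surface, if the arm or the gripper's body presses on something with over 40 N, if the wrist force passes 120 N, or if a joint passes its speed limit or range.

## Robot

A 6-joint arm with a two-finger parallel gripper is mounted at the origin on the work surface. World frame = base frame: x ahead of the robot, y to its left, z up, the work surface at z = 0. Lengths are in mm, angles in rad, forces in N, time in s.
With the tool pointing down it reaches from about 275 to 825 mm from the base axis. Payload 4.9 kg.
Tool frame: the origin (TCP) lies at the very end of the fingers, on their centre line; the grasp point (between the pads) lies 19 mm behind it; z points along the fingers, y is the line along which they close (so a half turn about z gives the same grasp; the last joint's range is limited). The gripper opens to 85 mm and grips with 20 to 120 N. Pads are 22 mm wide; open, the fingers measure 114 mm over their backs; the gripper's body (76 mm by 85 mm) begins 54 mm behind the grasp point. The pads swing forward as they close: fully open they stand 13 mm farther back than shut.
Start: joints at [0.988, 0.326, -0.193, 1.052, 0, 1.437], TCP at [238.634, 495.553, 231.281] pointing down, gripper open.
Joint ranges: [-2.65, 2.65], [-0.97, 1.79], [-1.3, 1.35], [-1.93, 2.1], [-1.47, 1.37], [-3.14, 3.14]. Speed limits (rad/s): [2.57, 2.57, 3.14, 3.14, 3.14, 3.14].

## Interface

Orientations are given as [roll, pitch, yaw] about the fixed x, y, z axes, in that order (R = Rz(yaw) Ry(pitch) Rx(roll)).
In Python, from bench import bot, solve_ik, imaging gives the robot as it stands. Calls block until the motion is done:
- bot.move_ptp(position, orientation): joint-space move of the TCP to a pose.
- bot.movel(position, rot=None, max_speed=150, threshold=None): straight line of the TCP; rot=None keeps the orientation; max_speed is the mean speed in mm/s. With threshold (N) it stops when the force on the tool has changed by that much, and returns True; else False.
- bot.move_j(angles): joint-space move.
- bot.grip(opening, effort=None): opening from 0.0 (shut) to 1.0 (fully open); effort is the grip in N (None keeps the last); returns when the fingers have stopped.
- bot.dwell(seconds).
- solve_ik(position, orientation): joint angles nearest the present ones, or None.
- bot.get_state(): the state.
- imaging.capture(name): name is "scene" or "top"; returns the picture (384x512x3 uint8, blue, green, red); there is no depth.
- imaging.camera_model(name): a dict with "K" (3x3 intrinsics, pixels), "position" and "rotation" of the camera in the world. Camera axes: x right, y up, looking along -z (the intrinsics and any distortion apply to the point x, -y, -z); pixel columns grow to the right and rows downward; lengths in mm; the calibration is good to about 2 mm. A picture is of the moment at which its call begins. camera_model takes no time and is no camera call.
A pose or a line that the arm cannot do raises bot.IKError and nothing moves.
- bot.sign_off(): hands the job in; it is judged then, once.
The state is a dict: "t": time; "qpos": joint angles; "joint_velocities": joint speeds; "effort": joint torques, N m; "tcp_pos": TCP position; "orientation": TCP orientation; "contact_force": force on the tool from outside, world axes, zero at the start; "wrist_torque": the same for the moment, N m; "opening": opening from 0.0 (shut) to 1.0 (fully open); "gripper_force": force on a finger pad.
Only numpy, scipy, OpenCV 4.12 (cv2) and the standard library are available. Lean on these libraries where they do the work, as an engineer would, in place of code of your own. Each camera call takes 0.05 s, during which the arm holds its last target. There are 200 camera calls.

## Working session

There is one attempt and no reset: what is moved stays moved. The work goes in short steps, each a Python script; the robot and the scene stay as the last script left them, time stands still between calls to the robot, and variables do not carry over. Pictures are saved under pics/ and viewed, at most 10 in all, crops included, and the job is handed in when it is done.

```bash
ls; mkdir -p pics; python3 - <<'E'
from bench import bot, imaging
import cv2
for n in("scene","top"):
    cv2.imwrite(f"pics/{n}0.png",imaging.capture(n)); m=imaging.camera_model(n); print(n,m)
print(bot.get_state())
E
```

```text
pics
scene {'K': array([[411.18762085,   0.        , 256.07348717],
       [  0.        , 411.18762085, 190.2861077 ],
       [  0.        ,   0.        ,   1.        ]]), 'position': array([ 979.2436653 , -648.00178272, 1130.88966753]), 'rotation': array([0.64617125, 0.01492465, 0.59300162])}
top {'K': array([[415.04308041,   0.        , 253.84055456],
       [  0.        , 415.04308041, 193.61023135],
       [  0.        ,   0.        ,   1.        ]]), 'position': array([ 456.88912501,   -7.58100304, 1371.53060158]), 'rotation': array([ 0.07326965, -0.00616465, -1.56447863])}
{'t': 0.1, 'qpos': array([ 9.87820544e-01,  3.26873372e-01, -1.93441327e-01,  1.05197072e+00,
        1.45763760e-06,  1.43660708e+00]), 'joint_velocities': array([-1.08341259e-03, -1.60365093e-03,  3.17668309e-03,  1.28668851e-04,
       -1.94594007e-03,  7.88813400e-05]), 'effort': array([-3.84615169e-04, -4.44240403e+01,  2.63037336e+01,  7.90083868e-03,
       -1.71111860e-04,  2.00462171e-05]), 'tcp_pos': array([238.34432269, 495.13483232, 230.59430457]), 'orientation': array([-3.14011715e+00, -2.00664961e-04,  2.69280597e+00]), 'contact_force': array([-0.18966957,  0.07526207, -0.03508817]), 'wrist_torque': array([-0.01719595,  0.01191647,  0.00743487]), 'gripper_force': 0.0, 'opening': 0.9991785595683432}
```

View pics/scene0.png

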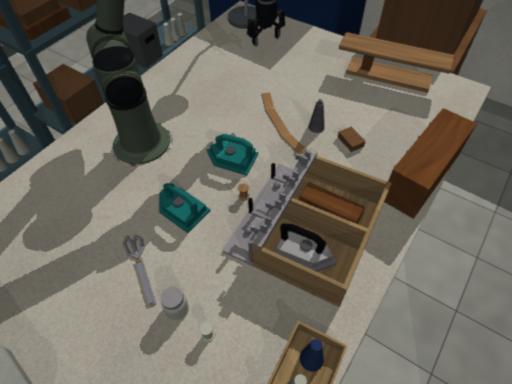

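View pics/top0.png

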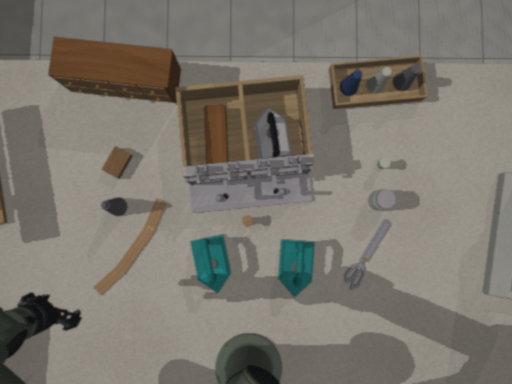

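The iron (steel sole, black handle) is at top (272,135), in the right bay (scene (302,245)). The clapper is at (216,133). The candidates that could be mistaken for it are the turquoise irons at top (211,263) and (296,265), which are look-alikes to leave alone. Next is a close crop of the rack front.

```bash
python3 - <<'E'
import cv2
a=cv2.imread("pics/top0.png")[70:220,172:322]; cv2.imwrite("pics/topc.png",cv2.resize(a,None,fx=4,fy=4,interpolation=cv2.INTER_CUBIC))
a=cv2.imread("pics/scene0.png")[140:305,220:395]; cv2.imwrite("pics/scenec.png",cv2.resize(a,None,fx=3.6,fy=3.6,interpolation=cv2.INTER_CUBIC))
E
```

```text
(no output)
```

View pics/topc.png

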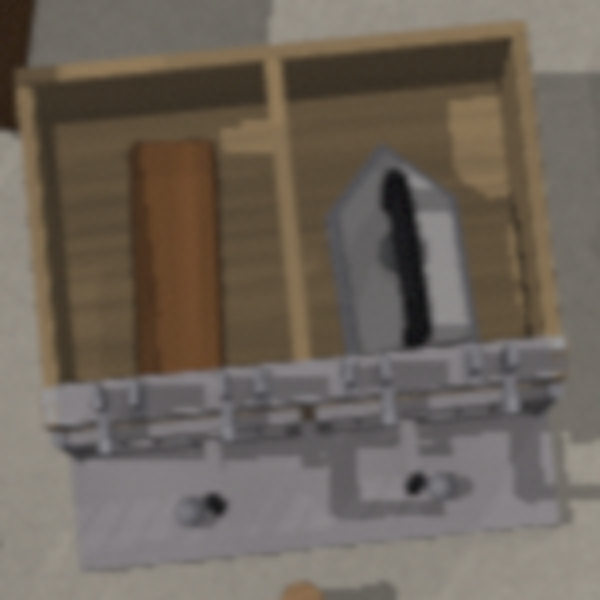

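View pics/scenec.png

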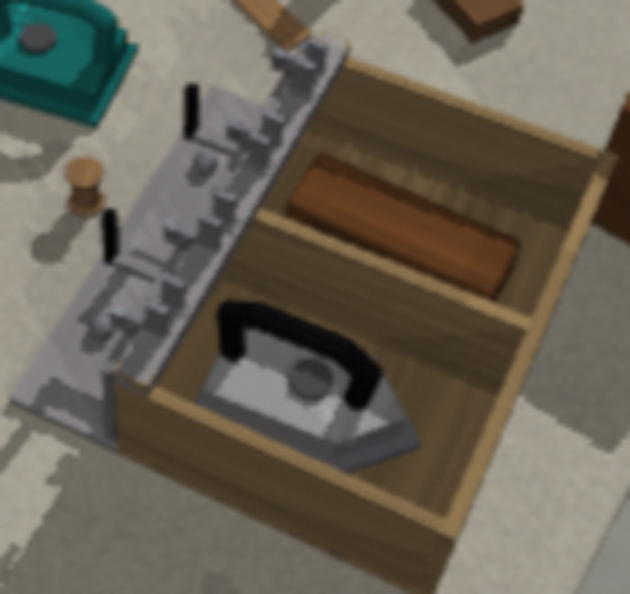

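```bash
cat > h.py <<'E'
import numpy as np, cv2
from scipy.spatial.transform import Rotation as R
from bench import bot, imaging, solve_ik
def proj(n,P):
    m=imaging.camera_model(n); p=(np.atleast_2d(P)-m['position'])@R.from_euler('xyz',m['rotation']).as_matrix()
    q=(p*[1,-1,-1])@m['K'].T
    return q[:,:2]/q[:,2:]
def w(pose,P):
    P=np.atleast_2d(P).astype(float); c,s=np.cos(pose[2]),np.sin(pose[2])
    return np.c_[pose[0]+c*P[:,0]-s*P[:,1],pose[1]+s*P[:,0]+c*P[:,1],P[:,2]]
E
cat > fit.py <<'E'
from h import *
from scipy.optimize import least_squares
T=lambda u,v:(172+u/4,70+v/4); S=lambda u,v:(220+u/3.6,140+v/3.6)
print(bot.get_state()['tcp_pos'],proj('top',bot.get_state()['tcp_pos']),proj('scene',bot.get_state()['tcp_pos']))
def pts(p):
    H,yh,hx=p[3:6]
    return [('top',(-105,198,10),T(82,570)),('top',(-105,-198,10),T(566,522)),
    ('top',(280,198,H),T(18,75)),('top',(280,-198,H),T(524,22)),
    ('scene',(280,198,H),S(615,155)),('scene',(280,-198,H),S(450,530)),
    ('scene',(-105,-198,10),S(12,400)),
    ('scene',(hx-60,yh-110,150),S(191,86)),('scene',(hx-60,110-yh,150),S(109,210)),
    ('scene',(hx-60,yh-110,100),S(190,133)),('scene',(hx-60,110-yh,100),S(110,258)),
    ('top',(hx-60,yh-110,125),T(215,504)),('top',(hx-60,110-yh,125),T(415,485))]
def f(p):
    return np.concatenate([(proj(n,w(p,X))[0]-px) for n,X,px in pts(p)])
r=least_squares(f,[600,0,0,110,190,0],loss='soft_l1'); print(r.x.round(3)); print(f(r.x).reshape(-1,2).round(1).tolist())
np.save('pose.npy',r.x); p=r.x
out=[]
for n in('top','scene'):
    im=cv2.imread(f'pics/{n}0.png')
    s=3; X0,X1,Y0,Y1=-50,50,-215,50   # rack ranges; picture: y right->left
    g=[(x,y) for x in np.arange(X1,X0,-1/s) for y in np.arange(Y1,Y0,-1/s)]
    q=proj(n,w(p,[(x,y,177) for x,y in g])).astype(np.float32).reshape(-1,(Y1-Y0)*s,2)
    o=cv2.remap(im,q[...,0],q[...,1],cv2.INTER_CUBIC)
    o=cv2.convertScaleAbs(o,alpha=1.6)
    for y in range(-200,50,50): cv2.line(o,((Y1-y)*s,0),((Y1-y)*s,8),(0,0,255),1)
    cv2.line(o,(0,(X1)*s),(8,(X1)*s),(0,0,255),1)
    out.append(o)
cv2.imwrite('pics/rect.png',np.vstack(out)[:600,:800]); print(np.vstack(out).shape)
E
python3 fit.py
```

```text
[238.34432269 495.13483232 230.59430457] [[ 64.26510096 304.17035101]] [[266.1959079   44.46687786]]
[ 6.16722e+02  1.11600e+00  1.10000e-01  1.19352e+02  1.85595e+02
 -7.17200e+00]
[[-0.4, 0.9], [-1.3, 0.4], [-1.1, -0.7], [0.2, -0.2], [-0.4, 0.0], [1.0, 3.0], [-1.7, -0.6], [-0.3, 1.0], [-0.3, 1.4], [-0.3, -2.0], [-0.1, -2.3], [0.3, -0.3], [0.2, -0.7]]
(600, 795, 3)
```

View pics/rect.png

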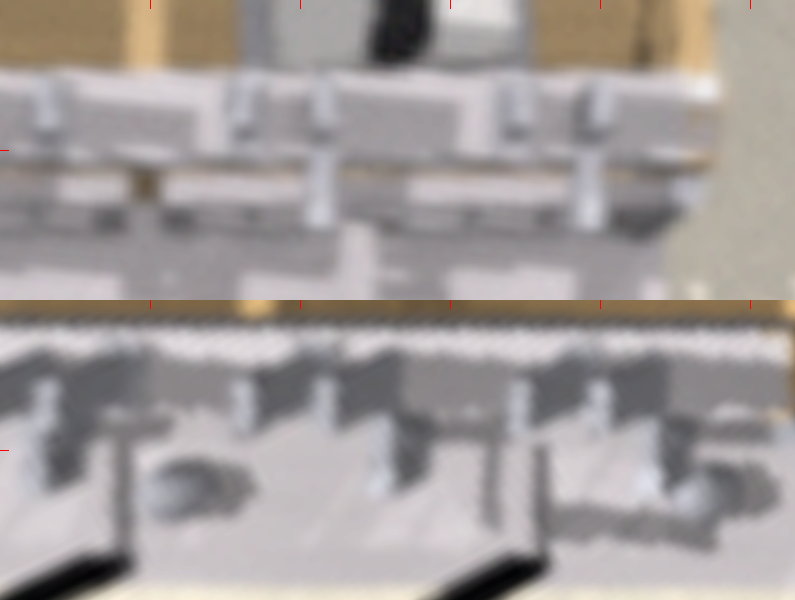

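Rectified at z=177, the right gate's catch plates show in both views at u≈(244,323) for the free catch and (517,598) for the hinge catch, with v≈105. That puts the squeeze points at rack (14.7,-38.5) and (14.7,-130). The 27 mm plate spacing matches the description. I start with the hinge catch.

```bash
cat >> h.py <<'E'
try: p=np.load('pose.npy')
except Exception: p=None
yaw=lambda a=0:[np.pi,0,p[2]+a]
def st(tag=''):
    s=bot.get_state(); c,sn=np.cos(p[2]),np.sin(p[2]); d=s['tcp_pos'][:2]-p[:2]
    fr=s['contact_force']; print(tag,'t%.1f'%s['t'],'rack xy',round(c*d[0]+sn*d[1],1),round(-sn*d[0]+c*d[1],1),'z%.1f'%s['tcp_pos'][2],'F(rack)',np.round([c*fr[0]+sn*fr[1],-sn*fr[0]+c*fr[1],fr[2]],1),'M',s['wrist_torque'].round(2),'op %.3f'%s['opening'],'gf %.1f'%s['gripper_force'],flush=True)
    return s
E
python3 - <<'E'
from h import *
P=w(p,[(14.7,-130,260),(14.7,-130,150)])
for a in(0,np.pi): print(solve_ik(P[0],yaw(a)),solve_ik(P[1],yaw(a)))
s=bot.get_state(); bot.movel(s['tcp_pos']+[0,0,70],max_speed=200)
a=min((0,np.pi),key=lambda a:9 if solve_ik(P[0],yaw(a)) is None else abs(solve_ik(P[0],yaw(a))[5]))
print(a)
bot.move_ptp(P[0],yaw(a)); st('above')
bot.grip(0.7,30)
print(bot.movel(P[1],max_speed=80,threshold=8)); st('down')
cv2.imwrite('pics/s1.png',imaging.capture('scene')); cv2.imwrite('pics/t1.png',imaging.capture('top'))
A=cv2.imread('pics/s1.png')[140:270,220:350]; B=cv2.imread('pics/t1.png')[110:210,190:320]
cv2.imwrite('pics/c1.png',np.hstack([cv2.resize(x,(400,400),interpolation=cv2.INTER_CUBIC) for x in(A,B)]))
E
```

```text
[-0.30555013  0.51954726  0.17856868  1.22981774  0.          2.72579375] [-3.05550135e-01  5.82514288e-01  8.69314753e-04  9.89151354e-01
  0.00000000e+00  2.72579375e+00]
[-0.30555013  0.51954726  0.17856868  1.22981774  0.         -0.4157989 ] [-3.05550135e-01  5.82514288e-01  8.69314753e-04  9.89151354e-01
  0.00000000e+00 -4.15798900e-01]
3.141592653589793
above t3.2 rack xy 14.9 -129.1 z260.1 F(rack) [0.4 0.5 0.7] M [-0.06  0.02  0.02] op 0.999 gf 0.0
False
down t5.1 rack xy 15.1 -130.2 z150.6 F(rack) [-0.4  0.1  0.1] M [-0.03  0.    0.07] op 0.699 gf 0.0
```

View pics/c1.png

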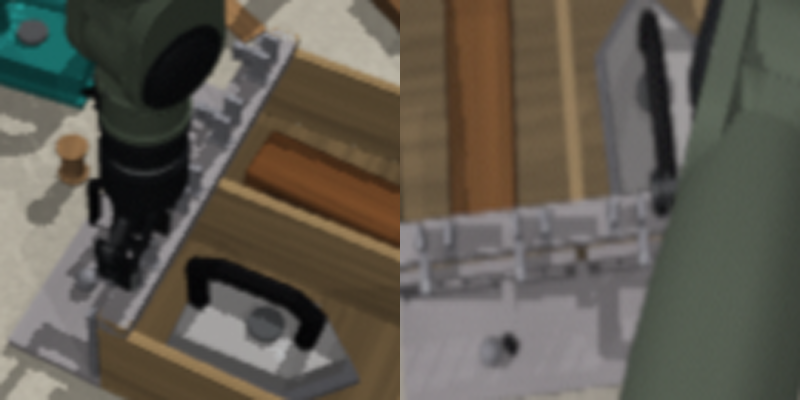

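The gripper is astride the hinge catch, at crop (130,240), and met no contact on the way down. Next I close it.

```bash
python3 - <<'E'
from h import *
for o in (0.5,0.4,0.3,0.2,0.0): 
    bot.grip(o,30); st(o)
E
```

```text
0.5 t5.5 rack xy 15.0 -131.1 z150.6 F(rack) [ 0.4 -3.5  1.6] M [-0.83 -0.02 -0.07] op 0.498 gf 2.0
0.4 t5.8 rack xy 15.2 -131.9 z151.0 F(rack) [-0.7 -6.7  3. ] M [-1.2  -0.04 -0.01] op 0.398 gf 3.0
0.3 t6.0 rack xy 15.3 -132.0 z151.2 F(rack) [-0.5 -7.1  3.9] M [-1.22 -0.02 -0.04] op 0.299 gf 3.0
0.2 t6.3 rack xy 15.3 -129.7 z151.4 F(rack) [-1.6  0.2  7.3] M [-0.18  0.23 -0.11] op 0.236 gf 32.3
0.0 t6.5 rack xy 15.3 -129.7 z151.4 F(rack) [-1.  -0.2  7.4] M [-0.21  0.27 -0.09] op 0.233 gf 32.2
```

The hinge catch is closed fully, with the grip centred at y=-129.7 and both pads loaded. Next is the free catch.

```bash
python3 - <<'E'
from h import *
bot.grip(0.7); a=yaw(np.pi); st('open')
P=w(p,[(14.7,-129.8,200),(14.7,-38.5,200),(14.7,-38.5,150)])
bot.movel(P[0],a,max_speed=120); bot.movel(P[1],a,max_speed=120)
print(bot.movel(P[2],a,max_speed=60,threshold=8)); st('down')
for o in (0.5,0.4,0.3,0.0): 
    bot.grip(o,30); st(o)
bot.grip(0.7); bot.movel(w(p,(14.7,-38.5,240))[0],a,max_speed=150)
Q=w(p,(-67,-75.6,240))[0]; bot.movel(Q+[-130,60,40],a,max_speed=250); st()
cv2.imwrite('pics/s2.png',imaging.capture('scene')); cv2.imwrite('pics/t2.png',imaging.capture('top'))
A=cv2.imread('pics/s2.png')[140:270,220:350]; B=cv2.imread('pics/t2.png')[110:210,190:320]
cv2.imwrite('pics/c2.png',np.hstack([cv2.resize(x,(400,400),interpolation=cv2.INTER_CUBIC) for x in(A,B)]))
E
```

```text
open t6.9 rack xy 14.5 -129.7 z149.6 F(rack) [-0.3 -0.3 -1. ] M [ 0.03 -0.02 -0.01] op 0.706 gf 0.0
False
down t9.4 rack xy 15.0 -38.6 z150.4 F(rack) [-0.4 -0.5  0.3] M [ 0.    0.02 -0.02] op 0.696 gf 0.0
0.5 t9.7 rack xy 15.2 -39.5 z150.8 F(rack) [-0.6 -4.4  1.6] M [-0.74  0.   -0.01] op 0.503 gf 1.7
0.4 t10.0 rack xy 15.3 -40.4 z151.0 F(rack) [-0.4 -5.1  4.3] M [-1.22 -0.03 -0.04] op 0.401 gf 2.9
0.3 t10.2 rack xy 15.5 -40.2 z151.2 F(rack) [-0.4 -5.6  4.9] M [-1.1  -0.03 -0.05] op 0.304 gf 3.3
0.0 t10.4 rack xy 15.5 -37.7 z151.5 F(rack) [-0.5  1.6  7.3] M [-0.02  0.22 -0.12] op 0.232 gf 31.9
 t12.6 rack xy -188.7 -2.0 z279.7 F(rack) [ 0.2  0.6 -0.1] M [ 0.01  0.01 -0.  ] op 0.702 gf 0.0
```

View pics/c2.png

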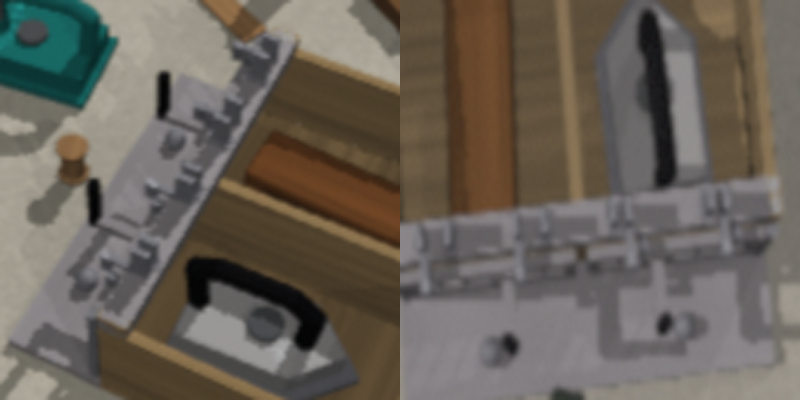

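Both tabs now sit against their posts and the other gate is unchanged. The right handle shows at scene crop (93,182) for its top and top crop (664,323). Next I grasp it.

```bash
python3 - <<'E'
from h import *
from scipy.optimize import least_squares
def tri(n,px,z):
    return least_squares(lambda q: proj(n,w(p,(q[0],q[1],z)))[0]-px,[-60,-76]).x
a=tri('scene',(250.3,200),150); b=tri('top',(275.8,190.75),125); print(a,b)
h=(a+b)/2; print(h); np.save('h.npy',h)
A=yaw(np.pi)
bot.movel(w(p,(*h,215))[0],A,max_speed=200)
print(bot.movel(w(p,(*h,109))[0],A,max_speed=80,threshold=6)); st('down')
for o in(.5,.4,.3,.2,.1,0): bot.grip(o,40); st(o)
E
```

```text
[-66.03974922 -75.90888609] [-67.85113827 -74.92462518]
[-66.94544374 -75.41675563]
False
down t15.1 rack xy -66.5 -75.6 z109.6 F(rack) [ 0.3 -0.1  0.9] M [0.02 0.02 0.04] op 0.700 gf 0.0
0.5 t15.4 rack xy -66.8 -75.4 z109.2 F(rack) [ 0.1 -0.5 -0.6] M [-0.04 -0.   -0.01] op 0.498 gf 0.0
0.4 t15.7 rack xy -67.0 -75.4 z109.0 F(rack) [ 0.6 -0.3 -0.2] M [-0.04 -0.    0.04] op 0.396 gf 0.0
0.3 t15.9 rack xy -67.0 -75.4 z109.0 F(rack) [-0.9 -0.2  0.1] M [-0.02  0.01 -0.05] op 0.302 gf 0.0
0.2 t16.2 rack xy -67.0 -75.1 z109.0 F(rack) [-0.6  2.1  0.5] M [ 0.3  -0.    0.02] op 0.204 gf 0.7
0.1 t16.4 rack xy -67.5 -73.8 z109.1 F(rack) [-1.5  5.4  3.4] M [0.97 0.41 0.13] op 0.149 gf 38.8
0 t16.6 rack xy -67.5 -73.8 z109.1 F(rack) [-1.9  5.2  3.4] M [0.94 0.44 0.05] op 0.153 gf 38.8
```

```bash
cat >> h.py <<'E'
hy=np.array([-7.0,-183.8])
def arc(th,v=120):
    c,s=np.cos(th),np.sin(th); d=np.array([-60,110.]); q=hy+[c*d[0]-s*d[1],s*d[0]+c*d[1]]
    return w(p,(*q,109))[0],yaw(np.pi+th)
E
python3 - <<'E'
from h import *
print([solve_ik(*arc(t)) is not None for t in(.5,1,1.57)], solve_ik(*arc(1.57)))
for t in np.arange(.06,.49,.06):
    P,o=arc(t); bot.movel(P,o,max_speed=40)
    s=st('%.2f'%t)
    if np.linalg.norm(s['contact_force'])>30: print('STOP'); break
E
```

```text
[True, True, True] [-0.57507075  0.49542978 -0.26662567  0.80874088  0.         -2.25531951]
0.06 t17.0 rack xy -73.5 -77.3 z109.1 F(rack) [-1.   1.3  1.6] M [0.44 0.13 0.02] op 0.152 gf 39.1
0.12 t17.3 rack xy -79.7 -81.5 z109.1 F(rack) [-0.5  2.4  2.3] M [ 0.57  0.26 -0.  ] op 0.150 gf 39.2
0.18 t17.6 rack xy -85.8 -86.0 z109.0 F(rack) [-1.3  3.2  3.2] M [ 0.67  0.43 -0.01] op 0.149 gf 39.3
0.24 t18.0 rack xy -91.5 -90.9 z109.0 F(rack) [-1.8  4.5  3.5] M [0.76 0.49 0.  ] op 0.154 gf 39.4
0.30 t18.3 rack xy -97.0 -96.2 z109.0 F(rack) [-1.8  4.4  4.3] M [0.77 0.6  0.04] op 0.152 gf 39.4
0.36 t18.7 rack xy -102.1 -101.8 z109.0 F(rack) [-2.8  3.8  4.9] M [0.82 0.64 0.05] op 0.151 gf 39.5
0.42 t19.0 rack xy -106.9 -107.7 z109.0 F(rack) [-2.6  4.7  5.4] M [ 0.76  0.68 -0.  ] op 0.151 gf 39.5
0.48 t19.4 rack xy -110.9 -113.4 z109.0 F(rack) [-1.2  4.7  5.1] M [1.08 0.57 0.  ] op 0.150 gf 39.5
```

The gate is unlocked and swinging freely, so I continue over the detent.

```bash
python3 - <<'E'
from h import *
for t in np.r_[np.arange(.54,1.56,.06),1.57]:
    P,o=arc(t); bot.movel(P,o,max_speed=40)
    s=st('%.2f'%t)
    if np.linalg.norm(s['contact_force'])>30: print('STOP'); break
bot.dwell(.5); st('hold')
cv2.imwrite('pics/s3.png',imaging.capture('scene')); cv2.imwrite('pics/t3.png',imaging.capture('top'))
A=cv2.imread('pics/s3.png')[130:310,180:360]; B=cv2.imread('pics/t3.png')[90:250,180:340]
cv2.imwrite('pics/c3.png',np.hstack([cv2.resize(x,(400,400),interpolation=cv2.INTER_CUBIC) for x in(A,B)]))
E
```

```text
0.54 t19.7 rack xy -115.5 -120.6 z109.0 F(rack) [-4.   2.5  5.9] M [0.53 0.78 0.11] op 0.152 gf 39.6
0.60 t20.0 rack xy -119.1 -127.2 z109.0 F(rack) [-3.4  2.8  6.7] M [0.5  0.86 0.12] op 0.150 gf 39.6
0.66 t20.4 rack xy -122.4 -134.2 z109.0 F(rack) [-4.2  2.9  5. ] M [0.52 0.82 0.06] op 0.150 gf 39.6
0.72 t20.7 rack xy -125.3 -141.4 z109.0 F(rack) [-3.6  1.5  5.8] M [0.3  0.89 0.14] op 0.151 gf 39.5
0.78 t21.1 rack xy -127.4 -148.1 z109.0 F(rack) [-3.4  3.1  5.8] M [0.58 0.7  0.05] op 0.152 gf 39.6
0.84 t21.4 rack xy -129.4 -155.3 z109.0 F(rack) [-2.5  3.5  4.7] M [0.59 0.75 0.09] op 0.149 gf 39.6
0.90 t21.8 rack xy -130.8 -162.7 z109.0 F(rack) [-2.2  3.3  5.7] M [0.59 0.72 0.02] op 0.153 gf 39.6
0.96 t22.1 rack xy -131.8 -170.1 z109.0 F(rack) [-3.2  2.7  5.9] M [0.55 0.72 0.06] op 0.148 gf 39.6
1.02 t22.4 rack xy -132.4 -177.6 z109.0 F(rack) [-2.3  3.1  6.4] M [0.55 0.74 0.06] op 0.147 gf 39.6
1.08 t22.8 rack xy -132.6 -185.0 z109.0 F(rack) [-3.3  3.7  6.2] M [0.47 0.78 0.08] op 0.148 gf 39.6
1.14 t23.1 rack xy -132.3 -192.5 z109.0 F(rack) [-2.7  3.1  5.5] M [0.47 0.81 0.04] op 0.153 gf 39.6
1.20 t23.5 rack xy -131.6 -199.9 z109.0 F(rack) [-3.4  3.4  5.5] M [0.48 0.81 0.06] op 0.151 gf 39.6
1.26 t23.8 rack xy -130.4 -207.3 z109.0 F(rack) [-3.9  2.   5.8] M [0.4  0.87 0.06] op 0.153 gf 39.6
1.32 t24.1 rack xy -128.7 -214.7 z109.0 F(rack) [-3.2  2.5  6.3] M [0.35 0.88 0.07] op 0.151 gf 39.6
1.38 t24.5 rack xy -126.7 -221.8 z109.0 F(rack) [-3.9  2.4  5.9] M [0.35 0.9  0.04] op 0.152 gf 39.6
1.44 t24.8 rack xy -124.2 -228.9 z109.0 F(rack) [-4.1  1.8  6.6] M [0.26 0.95 0.02] op 0.150 gf 39.6
1.50 t25.2 rack xy -121.3 -235.9 z109.0 F(rack) [-4.2 -0.2  5.9] M [0.28 0.92 0.03] op 0.149 gf 39.6
1.57 t25.5 rack xy -117.3 -243.7 z109.0 F(rack) [-4.2  1.6  6.2] M [0.24 0.97 0.05] op 0.152 gf 39.6
hold t26.0 rack xy -117.4 -243.6 z109.1 F(rack) [-4.1  1.7  5.5] M [0.21 0.93 0.06] op 0.150 gf 39.6
```

View pics/c3.png

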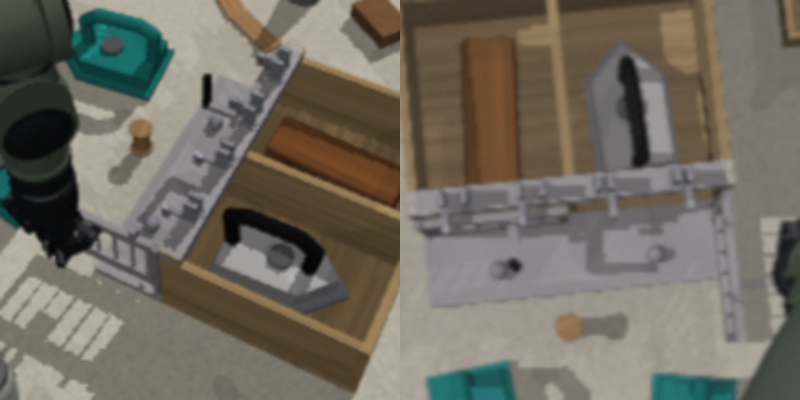

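The right gate stands square to the rack front, seen at top crop (722,190) to (735,338), and the gripper is holding its handle. Both of its catches are released. The left gate, spool, iron and clapper have not moved.

```bash
python3 -c "
from bench import bot; print(bot.sign_off())"
```

```text
the job is handed in; nothing more can be done
None
```

The iron is in the right bay; I released that gate's hinge catch and then its free catch, swung the gate out square to the rack, and handed in at about 26 s with the gripper still holding the handle.

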